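# Roll a capacitor into the test fixture and chock it there

### The arm

A 7-joint arm with a two-finger parallel gripper is mounted at the origin on the work surface. World frame = base frame: x ahead of the robot, y to its left, z up, the work surface at z = 0. Lengths are in m, angles in rad, forces in N, time in s.
With the tool pointing down it reaches from about 0.425 to 0.95 m from the base axis. Payload 4.7 kg.
Tool frame: the origin (TCP) lies between the finger pads; the fingertips stand 25 mm ahead of it and the grasp point (between the pads) lies 6 mm ahead of it; x points along the fingers, z is the direction in which the jaws open and shut, and the axes are right-handed (so a half turn about x gives the same grasp; the last joint's range is limited). The gripper opens to 85 mm and grips with 20 to 120 N. Pads are 22 mm wide; open, the fingers measure 114 mm over their backs; the gripper's body (76 mm by 85 mm) begins 54 mm behind the grasp point. The pads swing forward as they close: fully open they stand 13 mm farther back than shut.
Start: joints at [1.183, 0.469, -0.049, 1.532, 0.024, 1.141, -0.082], TCP at [0.237, -0.632, 0.256] pointing down, gripper open.
Joint ranges: [-2.59, 2.59], [-0.33, 1.99], [-1.39, 1.29], [0.1, 2.45], [-1.04, 4.18], [0.21, 1.99], [-2.66, 2.66]. Speed limits (rad/s): [2.57, 2.57, 3.14, 3.14, 3.14, 3.14, 3.14].

### API

Orientations are given as a 3x3 rotation matrix whose columns are the frame's x, y, z axes.
In Python, from rig import * gives the robot as it stands. Calls block until the motion is done:
- movep(position, orientation): joint-space move of the TCP to a pose.
- move_l(position, attitude=None, feed=0.15, until_force=None): straight line of the TCP; attitude=None keeps the orientation; feed is the mean speed in m/s. With until_force (N) it stops when the force on the tool has changed by that much, and returns True; else False.
- move_joints(angles): joint-space move.
- command_gripper(opening, newtons=None): finger opening in m; newtons is the grip in N (None keeps the last); returns when the fingers have stopped.
- sleep(seconds).
- inverse_kinematics(position, orientation): joint angles nearest the present ones, or None.
- sense(): the state.
- camera(name): name is "side" or "top"; returns (picture, depth): 420x560x3 uint8, red, green, blue; 420x560 float32, m along the optical axis (not along the pixel's ray), 0 where there is no reading.
- camera_params(name): a dict with "K" (3x3 intrinsics, pixels), "position" and "rotation" of the camera in the world. Camera axes: x right, y down, z forward; pixel columns grow to the right and rows downward; lengths in m; the calibration is good to about 2 mm. A picture is of the moment at which its call begins. camera_params takes no time and is no camera call.
A pose or a line that the arm cannot do raises Unreachable and nothing moves.
- finish_job(): hands the job in, once; it reports no verdict.
The state is a dict: "time_s": time; "joint_pos": joint angles; "qd": joint speeds; "joint_efforts": joint torques, N m; "position": TCP position; "tcp_rot": TCP orientation; "wrist_force": force on the tool from outside, world axes, zero at the start; "ft_torque": the same for the moment, N m; "finger_gap": finger opening in m.
Only numpy, scipy, OpenCV 4.12 (cv2) and the standard library are available. Lean on these libraries where they do the work, as an engineer would, in place of code of your own. Each camera call takes 0.05 s, during which the arm holds its last target.

### The job

Using the orange chock, roll the big capacitor along the mat, without touching it with the gripper, onto the yellow mark and up squarely against the fixture's sprung contact bar. Leave the chock standing close behind it so that it stays held against the bar with about 5 N; never press the bar with more than 12 N. Leave everything else where it is.

Things in the scene. Friction and masses are not known exactly. Their poses are not given: they have to be found in the camera images.
- fixture: Fixed capacitor test fixture. Origin on the mat at the centre of the yellow mark, a painted band 40 mm along x and 170 along y; the white sheet around it is flat and runs back to x = -202 mm. Its x axis points along the lane from the open end to the grey head (100 x 150 x 85 mm high, starting at x = +75 mm).
- bar_middle (a point): Fixed point 29 mm beyond the mark's centre, 36 mm up. The black upright contact bar (110 mm wide, 19 to 53 mm up, two brass studs) was clamped by hand: at rest its face is within 13 mm of here either way along the fixture's x, not measured; feel or look for it. Pushed along +x it gives way on a spring: 1 N to start, then 1.2 N per mm, hard stop after 14 mm.
- cap_center (a point): Centre of the capacitor: dark blue cylinder with a white stripe and two brass screws in one end, 64 mm in diameter, 95 mm long, 0.35 to 0.5 kg, lying on the mat (centre 32 mm up). The point's y is the cylinder's axis, within 0.06 rad of the fixture's y at the start; x and z turn as it rolls. It rolls easily and soon stops; pressed between chock and bar it rubs, so the bar gets 1 to 2 N less than the chock gives.
- chock_grip (a point): Grip point of the loose chock, mid-fin, 50 mm above its underside. Orange fin: 20 mm thick along y, 54 mm long along x, top 70 mm up. The flat front face that pushes is 55 mm ahead (+x) of this point, 90 mm wide, 50 mm high; there is a 22 mm gap between fin and front wall.
- cap: The same capacitor; its origin is at its centre too.
- chock: The chock: steel plate 90 x 90 x 18 mm on a rubber foot, with an orange fin and front wall, 0.9 kg. Origin at the centre of its underside, 10 mm ahead (+x) of the grip point; x forward, z up. Sliding it on the mat takes 8 to 10 N; let go, it stays put against 7 N.
- meter: Bystander: grey-green hand multimeter lying flat, 155 x 78 x 34 mm; origin at its underside.
- spool: Bystander: grey wire spool standing up, 60 mm wide, 46 mm high; origin at its underside.
- mug: Bystander: white mug, 80 mm wide, 90 mm high; origin at its underside.
- driver: Bystander: green screwdriver lying flat; origin at its underside.
- board: Bystander: green circuit board, 90 x 65 mm, 13 mm high; origin at its underside.
- small_cap: Bystander: small dark blue capacitor standing up, 35 mm wide, 50 mm high; origin at its underside.
- parts_tray: Bystander: red parts tray, 150 x 100 x 50 mm; origin at its underside.
Not all that is in view belongs to the job. Leave any green or turquoise look-alike of the cap alone.

How it is judged:
By the outcome, as a careful person would: the job done as asked, in the order asked, and still so for the second after the job is handed in, with the robot touching nothing.
It also fails if it takes over 64 s, if anything falls off the work surface, if the arm or the gripper's body presses on something with over 40 N, if the wrist force passes 120 N, or if a joint passes its speed limit or range.

## Working session

There is one attempt and no reset: what is moved stays moved. The work goes in short steps, each a Python script; the robot and the scene stay as the last script left them, time stands still between calls to the robot, and variables do not carry over. Pictures are saved under pics/ and viewed, and the job is handed in when it is done.

```bash
ls; mkdir -p pics; python3 - <<'E'
from rig import *
import cv2,numpy as np
for n in("side","top"):
    p,d=camera(n); cv2.imwrite(f"pics/{n}0.png",p[:,:,::-1]); np.savez(f"{n}0.npz",p=p,d=d)
    print(n,camera_params(n))
s=sense(); print(s)
E
```

```text
pics
side {'K': array([[502.14085495,   0.        , 282.82682962],
       [  0.        , 502.14085495, 209.44218518],
       [  0.        ,   0.        ,   1.        ]]), 'position': array([0.32269219, 0.8630837 , 0.82219597]), 'rotation': array([[-0.97693837, -0.141746  ,  0.1596856 ],
       [-0.21299636,  0.59452663, -0.77535195],
       [ 0.01496569, -0.79148352, -0.61100725]])}
top {'K': array([[511.727775  ,   0.        , 281.17353639],
       [  0.        , 511.727775  , 212.77381659],
       [  0.        ,   0.        ,   1.        ]]), 'position': array([ 0.29510073, -0.10382035,  1.35477889]), 'rotation': array([[-0.0174246 , -0.98549803,  0.16878989],
       [-0.99983938,  0.01788248,  0.00119289],
       [-0.00419398, -0.16874199, -0.98565133]])}
{'time_s': 0.1, 'joint_pos': array([ 1.18313893,  0.46938563, -0.04859628,  1.53359218,  0.02411871,
        1.14097663, -0.0823084 ]), 'qd': array([ 7.72808645e-04, -1.91253989e-03, -6.70323446e-05, -3.56877655e-03,
        7.60852903e-04, -6.18232308e-04,  7.33898579e-04]), 'joint_efforts': array([ 3.67543535e-04, -5.11517966e+01, -4.70765017e-02, -2.38391000e+01,
        1.08073937e-02,  4.38614952e-03,  2.42094281e-06]), 'position': array([ 0.2368413 , -0.63156965,  0.25534207]), 'tcp_rot': array([[-6.95575041e-04,  9.36323278e-01,  3.51138484e-01],
       [ 1.63358918e-03,  3.51139165e-01, -9.36321856e-01],
       [-9.99998424e-01, -7.76660827e-05, -1.77381122e-03]]), 'wrist_force': array([0.02169411, 0.17860756, 0.19364771]), 'ft_torque': array([-0.02288344, -0.0142906 ,  0.02340324]), 'finger_gap': 0.08548590789851332}
```

View pics/top0.png

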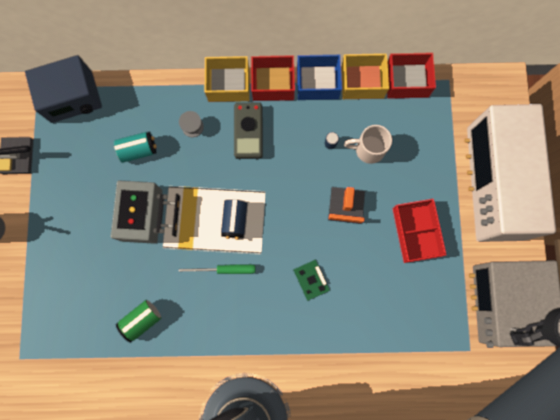

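View pics/side0.png

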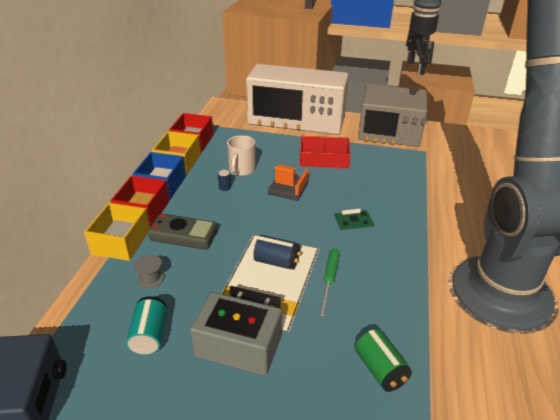

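Top view: the cap candidates are dark blue with a white stripe at (234,219), teal at (135,147), green at (138,320), and the small standing blue one at (332,141). Only (234,219) is dark blue, lying down and in the lane. The chock is at (347,205), the fixture head at (135,212) and the yellow mark at about (187,218). I'll confirm these in an enlarged crop.

```bash
cat > h.py <<'E'
import numpy as np,cv2
from rig import *
def cloud(n,d):
    c=camera_params(n);K=c["K"];v,u=np.mgrid[0:420,0:560]
    P=np.stack([(u-K[0,2])/K[0,0]*d,(v-K[1,2])/K[1,1]*d,d],-1)
    W=P@c["rotation"].T+c["position"]; W[d==0]=np.nan
    return W
def shot(n,tag):
    p,d=camera(n); np.savez(f"{n}{tag}.npz",p=p,d=d); cv2.imwrite(f"pics/{n}{tag}.png",p[:,:,::-1]); return p,d,cloud(n,d)
def crop(p,r0,r1,c0,c1,f,name):
    cv2.imwrite(f"pics/{name}.png",cv2.resize(p[r0:r1,c0:c1,::-1],None,fx=f,fy=f,interpolation=cv2.INTER_CUBIC))
E
python3 - <<'E'
from h import *
for n,a in(("top",(165,265,100,380)),("side",(150,380,180,330))):
    z=np.load(f"{n}0.npz");crop(z['p'],*a,2.8 if n=="top" else 2.6,n+"c0")
    W=cloud(n,z['d'])
    if n=="top":
        for r in (190,200,210,218,225,235):
            print(r,[tuple(np.round(W[r,c]*1000).astype(int)) for c in range(160,270,8)])
E
```

```text
190 [(np.int64(589), np.int64(218), np.int64(29)), (np.int64(594), np.int64(202), np.int64(5)), (np.int64(595), np.int64(182), np.int64(-1)), (np.int64(595), np.int64(160), np.int64(-2)), (np.int64(595), np.int64(139), np.int64(-3)), (np.int64(594), np.int64(117), np.int64(0)), (np.int64(594), np.int64(95), np.int64(-4)), (np.int64(-9223372036854775808), np.int64(-9223372036854775808), np.int64(-9223372036854775808)), (np.int64(593), np.int64(52), np.int64(-2)), (np.int64(592), np.int64(30), np.int64(0)), (np.int64(591), np.int64(8), np.int64(1)), (np.int64(591), np.int64(-13), np.int64(-1)), (np.int64(590), np.int64(-35), np.int64(4)), (np.int64(591), np.int64(-57), np.int64(-2))]
200 [(np.int64(555), np.int64(209), np.int64(63)), (np.int64(568), np.int64(203), np.int64(-2)), (np.int64(558), np.int64(171), np.int64(47)), (np.int64(566), np.int64(159), np.int64(2)), (np.int64(567), np.int64(138), np.int64(-3)), (np.int64(567), np.int64(117), np.int64(-4)), (np.int64(566), np.int64(95), np.int64(0)), (np.int64(565), np.int64(73), np.int64(0)), (np.int64(558), np.int64(47), np.int64(36
[... 2140 characters left out ...]
))]
235 [(np.int64(473), np.int64(223), np.int64(-2)), (np.int64(472), np.int64(201), np.int64(1)), (np.int64(469), np.int64(175), np.int64(21)), (np.int64(472), np.int64(158), np.int64(-2)), (np.int64(471), np.int64(136), np.int64(2)), (np.int64(471), np.int64(115), np.int64(0)), (np.int64(470), np.int64(94), np.int64(3)), (np.int64(470), np.int64(72), np.int64(2)), (np.int64(463), np.int64(46), np.int64(51)), (np.int64(461), np.int64(24), np.int64(62)), (np.int64(462), np.int64(4), np.int64(54)), (np.int64(469), np.int64(-12), np.int64(-4)), (np.int64(468), np.int64(-34), np.int64(0)), (np.int64(468), np.int64(-55), np.int64(-5))]<stdin>:7: RuntimeWarning: invalid value encountered in cast
```

View pics/topc0.png

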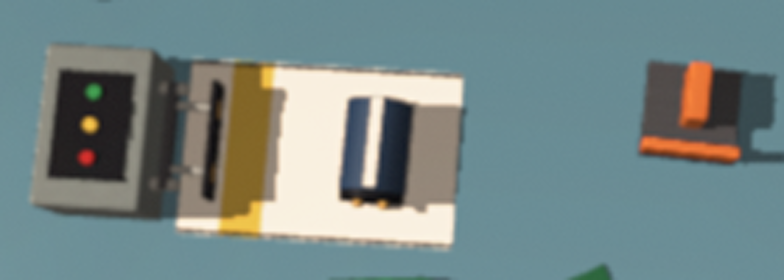

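View pics/sidec0.png

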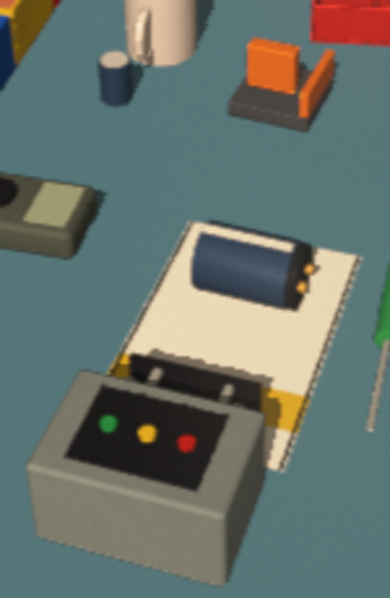

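The crop confirms the job's cap: dark blue, white stripe, two brass screws at the lower end. Next I'll rectify both views onto world planes to measure the fixture, cap and chock.

```bash
cat >> h.py <<'E'
def rect(n,p,z,x0,x1,y0,y1,s):
    # picture: right = +y world... columns: y from y0 up, rows: x from x1 down ; s px per m
    c=camera_params(n);K,R,t=c["K"],c["rotation"],c["position"]
    src=np.array([[x1,y0,z],[x1,y1,z],[x0,y0,z],[x0,y1,z]],float)
    q=(src-t)@R@K.T; q=(q[:,:2]/q[:,2:]).astype(np.float32)
    w,h=int((y1-y0)*s),int((x1-x0)*s)
    dst=np.array([[0,0],[w,0],[0,h],[w,h]],np.float32)
    return cv2.warpPerspective(p,cv2.getPerspectiveTransform(q,dst),(w,h),flags=cv2.INTER_CUBIC)
def proj(n,X):
    c=camera_params(n);q=(np.atleast_2d(X)-c["position"])@c["rotation"]@c["K"].T
    return q[:,:2]/q[:,2:]
E
python3 - <<'E'
from h import *
a=[]
for n in("top","side"):
    p=np.load(f"{n}0.npz")['p']
    a.append(rect(n,p,0,.42,.62,-.1,.3,1950))
im=np.vstack([cv2.resize(x,(600,300)) for x in a])
cv2.imwrite("pics/rect0.png",im[:,:,::-1])
E
```

```text
(no output)
```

View pics/rect0.png

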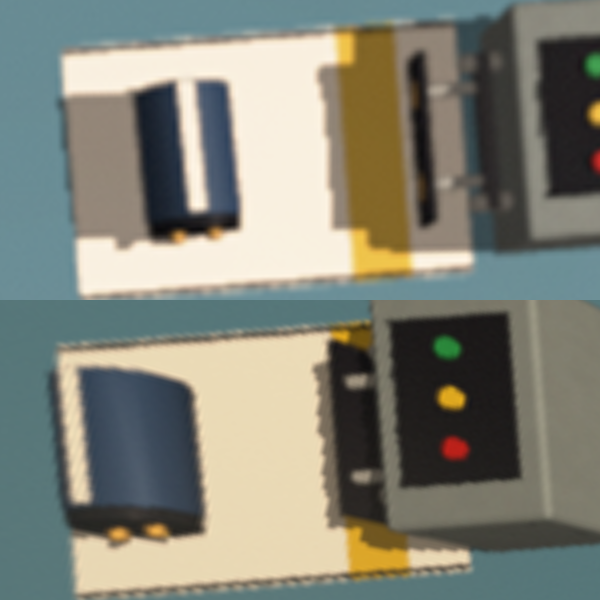

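```bash
cat > fix.py <<'E'
from h import *
S=4000
def edges(n):
    p=np.load(f"{n}0.npz")['p']
    r=rect(n,p,0,.42,.62,-.1,.3,S).astype(float)
    f=cv2.GaussianBlur(r[...,0]-r[...,2],(0,0),4) # R-B : mat neg, sheet pos
    g=cv2.GaussianBlur((r[...,0]-r[...,2])/(r.sum(2)+1),(0,0),4) # yellow large
    return r,f,g
def cross(line,th):
    i=np.where((line[:-1]-th)*(line[1:]-th)<0)[0]
    return i+(th-line[i])/(line[i+1]-line[i])
def fitl(pts):
    vx,vy,x,y=cv2.fitLine(np.array(pts,np.float32),cv2.DIST_HUBER,0,.1,.01).ravel();
    return x,y,vx,vy
if __name__=="__main__":
  toW=lambda u,v:((.62-v/S),(-.1+u/S))
  for n in("top","side"):
    r,f,g=edges(n)
    up,lo,op,ya,yb=[],[],[],[],[]
    for u in range(200 if n=="top" else 400,int(.24*S),10):
        c=cross(f[:,u],-5)
        if len(c): 
            if c[0]<.1*S:up.append((u,c[0]))
            if c[-1]>.1*S:lo.append((u,c[-1]))
    for v in list(range(150,700,10)):
        c=cross(f[v,:],-5); c=c[c<300]
        if len(c): op.append((c[0],v))
    for v in range(60,690,4):
        c=cross(g[v,:],.17)
        c=c[(c>.19*S)&(c<.30*S)]
        if len(c)==2 and 36<(c[1]-c[0])/S*1000<46: ya.append((c[0],v));yb.append((c[1],v))
    for nm,L in(("up",up),("lo",lo),("open",op),("ya",ya),("yb",yb)):
        if len(L)<4: print(n,nm,len(L));continue
        x,y,vx,vy=fitl(L); X=toW(x,y)
        L=np.array(L);res=np.abs((L[:,0]-x)*vy-(L[:,1]-y)*vx)/S*1000
        d=np.array([-vy,vx]) # (dX,dY)
        print(n,nm,len(L),"pt",np.round(X,4),"dir ang from +y", np.round(np.arctan2(d[0],d[1]),4),"medres mm",np.median(res))
E
python3 fix.py
```

```text
top up 76 pt [0.5952 0.0363] dir ang from +y 0.0801 medres mm 0.44993181564482
top lo 63 pt [0.4264 0.0606] dir ang from +y 0.0766 medres mm 0.4180722026876422
top open 55 pt [ 0.5153 -0.0544] dir ang from +y -1.4866 medres mm 0.19322385648447102
top ya 117 pt [0.5187 0.1293] dir ang from +y -1.4933 medres mm 0.24562354017392526
top yb 117 pt [0.5228 0.1682] dir ang from +y -1.4951 medres mm 0.1487714008657015
side up 56 pt [0.6001 0.0651] dir ang from +y 0.0858 medres mm 0.34522773219093905
side lo 56 pt [0.4275 0.0699] dir ang from +y 0.0755 medres mm 0.34801281301662257
side open 55 pt [ 0.5161 -0.0591] dir ang from +y -1.4728 medres mm 0.24287695635709117
side ya 18 pt [0.4566 0.1306] dir ang from +y -1.516 medres mm 0.05615602147415942
side yb 18 pt [0.4557 0.172 ] dir ang from +y -1.4571 medres mm 0.06183925472278125
```

```bash
cat > m.py <<'E'
from h import *
import sys
def orange(p):
    h=cv2.cvtColor(p,cv2.COLOR_RGB2HSV); return (h[...,0]<14)&(h[...,1]>150)&(h[...,2]>90)
for n in("top","side"):
    z=np.load(f"{n}0.npz");W=cloud(n,z['d']);m=orange(z['p'])
    sub=np.zeros_like(m); 
    if n=="top": sub[180:230,320:375]=1
    else: sub[155:205,265:315]=1
    P=W[m&sub];P=P[~np.isnan(P[:,0])]
    for lo,hi,nm in((.062,.08,"fin"),(.042,.056,"wall")):
        Q=P[(P[:,2]>lo)&(P[:,2]<hi)]
        if len(Q)>5:
            r=cv2.minAreaRect((Q[:,:2]*1000).astype(np.float32)); print(n,nm,len(Q),"zmed",np.median(Q[:,2]).round(4),"rect",np.round(r[0],1),np.round(r[1],1),round(r[2],1),"mean",Q[:,:2].mean(0).round(4))
p=np.load("top0.npz")['p'];q=np.load("side0.npz")['p']
A=(.48,.64,-.34,-.18)
ims=[rect("top",p,.07,*A,1700),rect("top",p,.05,*A,1700),rect("top",p,.018,*A,1700),rect("side",q,.07,*A,1700),rect("side",q,.05,*A,1700),rect("side",q,.018,*A,1700)]
im=np.vstack([np.hstack(ims[:3]),np.hstack(ims[3:])]);cv2.imwrite("pics/chock0.png",cv2.resize(im,(795,530))[:,:,::-1])
C=(.42,.6,-.06,.1)
ims=[rect("top",p,.064,*C,2300),rect("side",q,.064,*C,2300)]
cv2.imwrite("pics/cap0.png",np.hstack(ims)[:,:,::-1])
# cap by depth
z=np.load("top0.npz");W=cloud("top",z['d']);s=(W[...,2]>.025)&(W[...,0]>.43)&(W[...,0]<.6)&(W[...,1]>-.05)&(W[...,1]<.1)
Q=W[s];r=cv2.minAreaRect((Q[:,:2]*1000).astype(np.float32));print("cap top depth",r,Q[:,2].max())
z=np.load("side0.npz");W=cloud("side",z['d']);s=(W[...,2]>.025)&(W[...,0]>.43)&(W[...,0]<.6)&(W[...,1]>-.05)&(W[...,1]<.1)
Q2=W[s];r=cv2.minAreaRect((Q2[:,:2]*1000).astype(np.float32));print("cap side depth",r,np.percentile(Q2[:,2],98))
from scipy.optimize import least_squares
for nm,q in(("top",Q),("side",Q2)):
    def res(t): # axis pts: center (x=.505), y0, angle a: axis dir (cos a, sin a)
        a,y0,zc=t; d=-(q[:,0]-.505)*np.sin(a)+(q[:,1]-y0)*np.cos(a); return np.hypot(d,q[:,2]-zc)-.032
    o=least_squares(res,[0,.02,.032],loss="soft_l1",f_scale=.003);e=o.x
    t=(q[:,0]-.505)*np.cos(e[0])+(q[:,1]-e[1])*np.sin(e[0]); print(nm,"cyl fit ang,y@x=.505,zc",o.x.round(4),"ends",np.percentile(t,[1,99]).round(4)+.505)
E
python3 m.py
```

```text
top fin 153 zmed 0.0682 rect [ 552.9 -278.1] [20.1 51.6] 82.3 mean [ 0.552  -0.2776]
top wall 149 zmed 0.0483 rect [ 519.8 -262.3] [91.3 72.3] 29.1 mean [ 0.5089 -0.2706]
side fin 116 zmed 0.0696 rect [ 554.7 -274.7] [25.6 54.1] 72.7 mean [ 0.5535 -0.273 ]
side wall 167 zmed 0.0496 rect [ 520.2 -310.8] [159.5  85.7] 68.9 mean [ 0.5294 -0.2681]
cap top depth ((506.7598876953125, 21.731996536254883), (64.34580993652344, 102.72515869140625), 84.07581329345703) 0.06962017725482084
cap side depth ((507.8329162597656, 25.8348388671875), (62.45480728149414, 103.12291717529297), 84.17778015136719) 0.06669310073611782
top cyl fit ang,y@x=.505,zc [-0.1077  0.0219  0.0296] ends [0.458  0.5553]
side cyl fit ang,y@x=.505,zc [-0.0925  0.0222  0.0323] ends [0.4571 0.5555]
```

View pics/chock0.png

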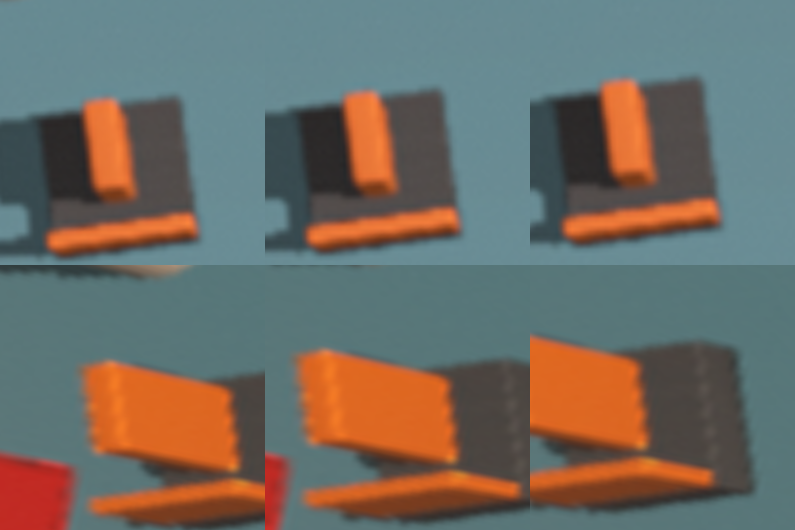

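View pics/cap0.png

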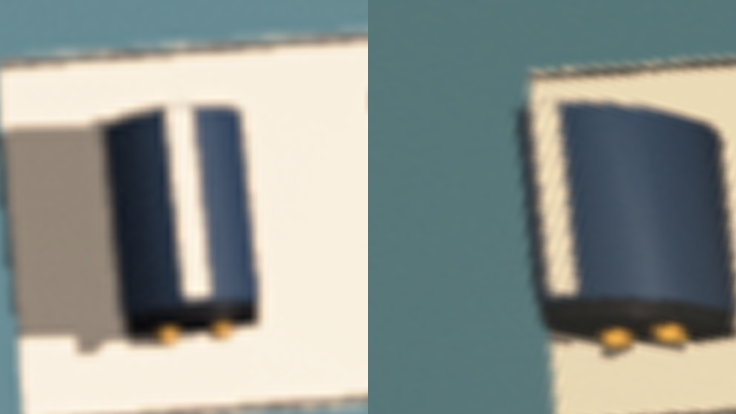

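```bash
cat >> h.py <<'E'
FA=.079
FX=np.array([np.sin(FA),np.cos(FA),0]);FY=np.array([-FX[1],FX[0],0])
O=.1885*FX-.5057*FY; O[2]=0
def fw(x,y=0,z=0): return O+x*FX+y*FY+np.array([0,0,z])
def att(cx,sg):   # chock x dir -> tool attitude
    cx=np.array([cx[0],cx[1],0.]);cx/=np.linalg.norm(cx);cy=np.array([-cx[1],cx[0],0])
    X=np.array([0,0,-1.]);Z=sg*cy;return np.stack([X,np.cross(Z,X),Z],1)
def fl(w): d=np.asarray(w)-O; return np.array([d@FX,d@FY,d[2]])
CH=np.array([np.cos(3.006),np.sin(3.006),0]); G=np.array([.5515,-.2765,.05])
E
python3 - <<'E'
from h import *
print("O",O,"cap",fl([.508,.022,.032]))
for sg in(1,-1):
    for P,c in((G+[0,0,.1],CH),(G+[0,0,.006],CH),(fw(-.30,0,.07),FX),(fw(-.26,0,.057),FX),(fw(-.09,0,.057),FX),(fw(-.075,0,.057),FX)):
        q=inverse_kinematics(P,att(c,sg)); print(sg,P.round(3),None if q is None else np.round(q,2))
E
```

```text
O [0.5189988  0.14800333 0.        ] cap [-0.12647835  0.00102058  0.032     ]
1 [ 0.552 -0.276  0.15 ] [ 0.47  0.48 -0.1   1.78  0.06  0.88 -1.36]
1 [ 0.552 -0.276  0.056] [ 0.45  0.61 -0.08  1.83  0.07  0.7  -1.37]
1 [ 0.495 -0.151  0.07 ] [-0.56  0.76  1.11  2.11 -0.93  0.88 -2.12]
1 [ 0.498 -0.111  0.057] [-0.64  0.79  1.11  2.13 -0.97  0.87 -2.15]
1 [0.512 0.058 0.057] [ 0.65  0.85 -1.18  2.03  0.98  0.99  2.01]
1 [0.513 0.073 0.057] [ 0.62  0.85 -1.18  2.03  0.98  1.    1.98]
-1 [ 0.552 -0.276  0.15 ] [ 0.87  0.57 -0.67  1.75  0.42  0.96  1.47]
-1 [ 0.552 -0.276  0.056] [ 0.83  0.69 -0.61  1.81  0.53  0.81  1.39]
-1 [ 0.495 -0.151  0.07 ] [ 0.59  0.51 -0.47  2.04  0.37  0.67 -0.21]
-1 [ 0.498 -0.111  0.057] [ 0.51  0.53 -0.48  2.07  0.4   0.64 -0.31]
-1 [0.512 0.058 0.057] [ 0.25  0.55 -0.57  2.05  0.47  0.67 -0.71]
-1 [0.513 0.073 0.057] [ 0.23  0.56 -0.58  2.04  0.48  0.67 -0.75]
```

```bash
python3 - <<'E'
from h import *
A=att(CH,-1)
movep(G+[0,0,.16],A)
move_l(G+[0,0,.006],feed=.12,until_force=8)
print(sense()["position"],sense()["wrist_force"],sense()["time_s"])
p,d,W=shot("side","1");crop(p,100,250,220,380,4,"side1c")
p,d,W=shot("top","1");crop(p,150,260,280,420,4,"top1c")
E
```

```text
[ 0.55212189 -0.27666943  0.05685314] [ 0.34380359 -0.17718385 -0.11333639] 3.275
```

View pics/side1c.png

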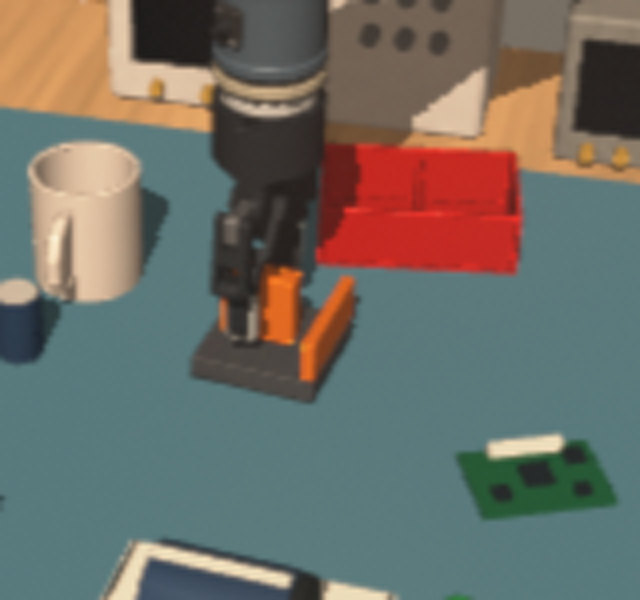

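The fingers straddle the fin: near pad at crop (245,310), fin at (220–300,300), front wall clear at (330,330). Closing and lifting a little.

```bash
python3 - <<'E'
from h import *
command_gripper(0.0,60)
s=sense();print(s["finger_gap"],s["wrist_force"])
P=s["position"].copy()
move_l(P+[0,0,.04],feed=.1)
s=sense();print(s["position"],s["wrist_force"],s["ft_torque"],s["time_s"])
shot("side","2");p,d,W=shot("top","2")
p=np.load("side2.npz")['p'];crop(p,100,250,220,380,4,"side2c")
E
```

```text
0.019274989068295667 [-0.58389241 -1.67587825  1.29860066]
[ 0.55099149 -0.27714057  0.09601846] [ 0.83901385  0.70471783 -9.76813594] [-0.05498694 -0.03091312 -0.02337208] 4.5333
```

View pics/side2c.png

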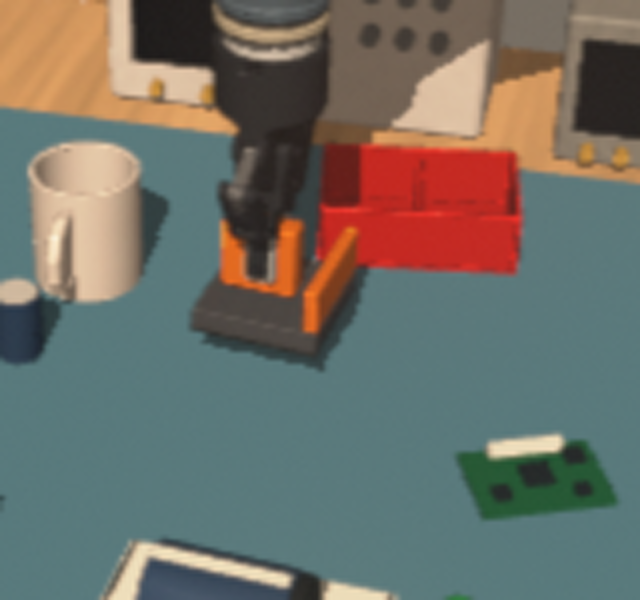

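View pics/top2.png

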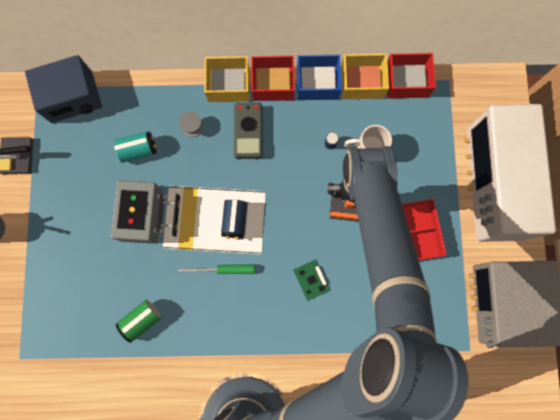

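The chock is held level by mid-fin (crop 260,250). Next I turn it to face along the lane behind the cap, and find the mat height by touch.

```bash
python3 - <<'E'
from h import *
A=att(FX,-1)
movep(fw(-.32,.0,.105),A)
move_l(fw(-.28,.0,.064),A,feed=.1)
sleep(.2);s=sense();print(s["position"],s["wrist_force"],s["time_s"])
r=move_l(fw(-.28,.0,.052),feed=.02,until_force=3)
s=sense();print(r,s["position"],s["wrist_force"],s["time_s"])
z=s["position"][2]
move_l(fw(-.28,.0,z+.0035),feed=.05)
sleep(.3)
f=np.mean([sense()["wrist_force"] for _ in range(5)],0)
s=sense();print(s["position"],fl(s["position"]),f,f@FX,f@FY,s["ft_torque"],s["time_s"])
p,d,W=shot("top","3");crop(p,150,270,120,360,3.3,"top3c")
p,d,W=shot("side","3");crop(p,140,340,200,360,3,"side3c")
E
```

```text
[ 0.49725258 -0.13192412  0.06453457] [-0.21929628 -0.16372958 -9.12113483] 6.85
True [ 0.49696535 -0.13129947  0.0560787 ] [ 0.03579183 -0.1615262   5.64062494] 7.3
[ 0.49649039 -0.13108671  0.05917496] [-0.27999591  0.00041302  0.05917496] [ 0.25227706 -0.38145323 -8.0952876 ] -0.36035435631739793 -0.28159371255708743 [-0.10363291 -0.0197276  -0.00321865] 7.8667
```

View pics/top3c.png

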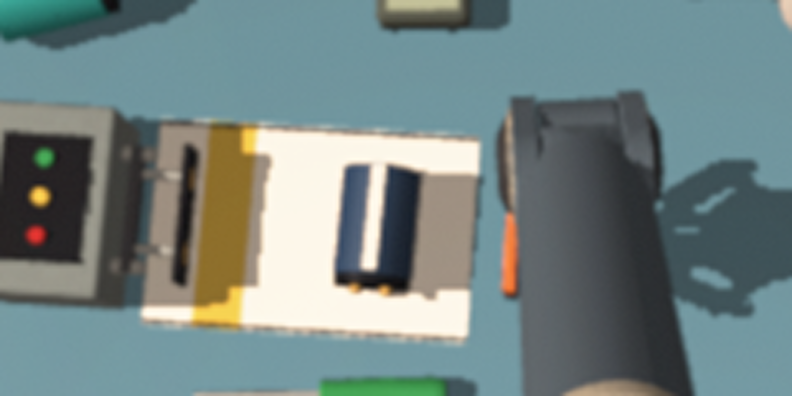

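View pics/side3c.png

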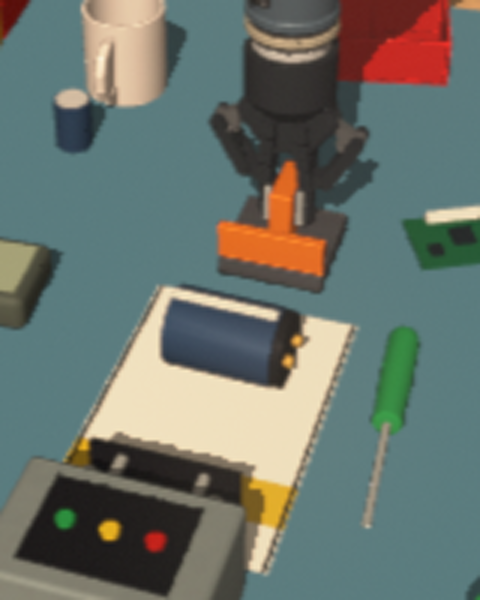

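```bash
python3 - <<'E'
from h import *
z=sense()["position"][2]+.0004
move_l(fw(-.215,0,z),feed=.08)
move_l(fw(-.12,0,z),feed=.05)
sleep(.2)
def F():
    f=np.mean([sense()["wrist_force"] for _ in range(4)],0); return f
f=F();print(fl(sense()["position"]).round(4),f@FX,f.round(2))
p,d,W=shot("top","4");crop(p,150,270,120,360,3.3,"top4c")
p,d,W=shot("side","4");crop(p,140,340,200,360,3,"side4c")
print(sense()["time_s"])
E
```

```text
[-0.1202 -0.      0.0598] -0.1554620718664571 [-0.57 -0.11 -7.82]
11.2833
```

View pics/top4c.png

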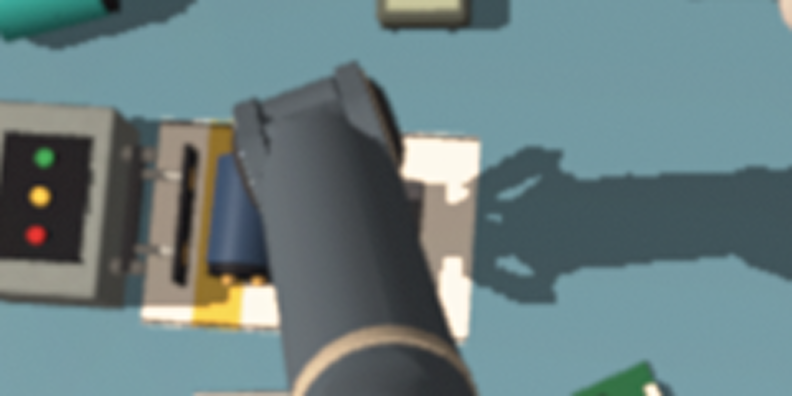

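View pics/side4c.png

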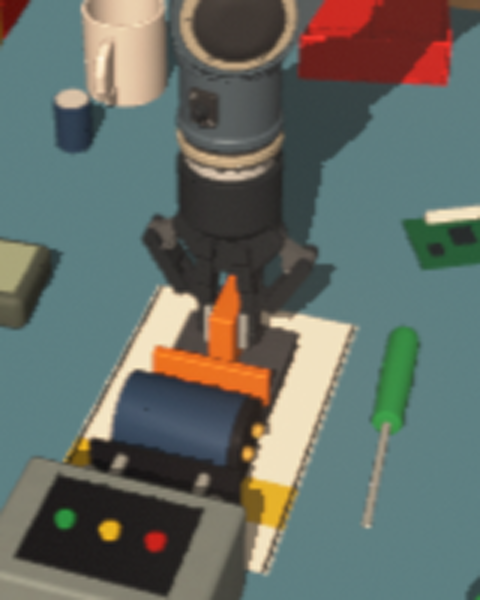

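The cap rolled ahead of the chock and is still square to the lane (top crop 240,210), with a gap of about 10 mm to the bar (195,210). Now feeling for the bar in fine steps.

```bash
cat > step.py <<'E'
from h import *
import sys,json
def F():
    a=[]
    for _ in range(5): a.append(sense()["wrist_force"]); sleep(.02)
    return np.mean(a,0)
def run(x0,x1,st,z,stop):
    L=[]
    x=x0
    while x<=x1+1e-9:
        move_l(fw(x,0,z),feed=.02); sleep(.1); f=F();s=sense();q=fl(s["position"])
        L.append((x,q[0],f@FX)); print(f"{x*1e3:.1f} act {q[0]*1e3:.2f} F {f@FX:.2f} lat {f@FY:.2f} z {f[2]:.2f} Mz {s['ft_torque'][2]:.3f} t {s['time_s']:.1f}")
        if f@FX<-stop: break
        x+=st
    return L
E
python3 - <<'E'
from step import *
run(-.118,-.09,.002,sense()["position"][2]+.0004,2.0)
E
```

```text
-118.0 act -118.03 F 0.10 lat 0.14 z -8.54 Mz -0.053 t 11.7
-116.0 act -116.02 F 0.33 lat 0.17 z -8.81 Mz -0.010 t 12.2
-114.0 act -114.01 F 0.11 lat -0.23 z -8.80 Mz -0.030 t 12.6
-112.0 act -112.05 F -0.05 lat 0.17 z -8.70 Mz 0.012 t 13.0
-110.0 act -110.03 F -0.26 lat -0.22 z -8.99 Mz 0.002 t 13.4
-108.0 act -108.00 F 0.02 lat 0.07 z -8.87 Mz 0.002 t 13.9
-106.0 act -106.06 F 0.24 lat -0.21 z -9.14 Mz -0.042 t 14.3
-104.0 act -104.03 F -0.16 lat -0.29 z -8.84 Mz -0.009 t 14.8
-102.0 act -102.02 F -0.36 lat -0.27 z -8.98 Mz -0.014 t 15.2
-100.0 act -99.99 F -0.12 lat 0.47 z -8.88 Mz -0.018 t 15.6
-98.0 act -98.04 F -0.36 lat -0.13 z -8.46 Mz 0.011 t 16.1
-96.0 act -95.99 F -0.06 lat -0.08 z -8.81 Mz 0.025 t 16.5
-94.0 act -94.01 F -0.12 lat -0.11 z -8.67 Mz -0.006 t 16.9
-92.0 act -91.93 F 0.23 lat 0.17 z -8.69 Mz -0.018 t 17.4
-90.0 act -90.93 F -5.56 lat 0.10 z -6.13 Mz 0.063 t 17.8
```

```bash
python3 - <<'E'
from step import *
sleep(.3);f=F();s=sense();print(fl(s["position"])*1e3,f@FX,f@FY,f[2],s["ft_torque"],s["time_s"])
p,d,W=shot("top","5");crop(p,150,270,120,360,3.3,"top5c")
p,d,W=shot("side","5");crop(p,200,340,200,330,4.2,"side5c")
E
```

```text
[-9.09707128e+01 -4.04295699e-02  6.02151243e+01] -5.1520609042138785 -0.3619828894944385 -5.757265490395011 [-1.10207628  0.07252715  0.04857811] 18.1667
```

View pics/top5c.png

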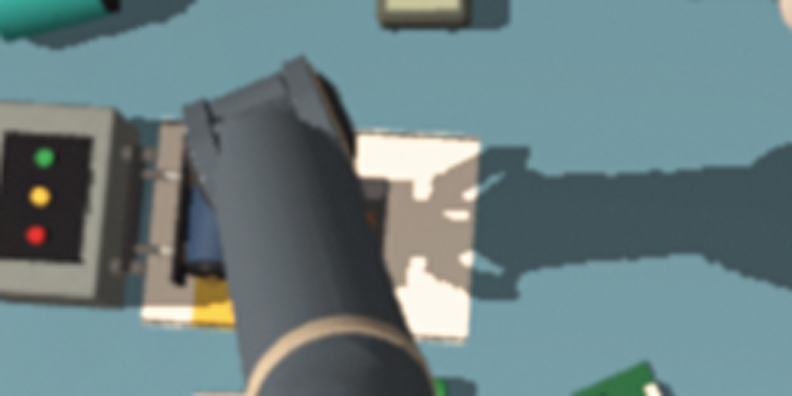

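View pics/side5c.png

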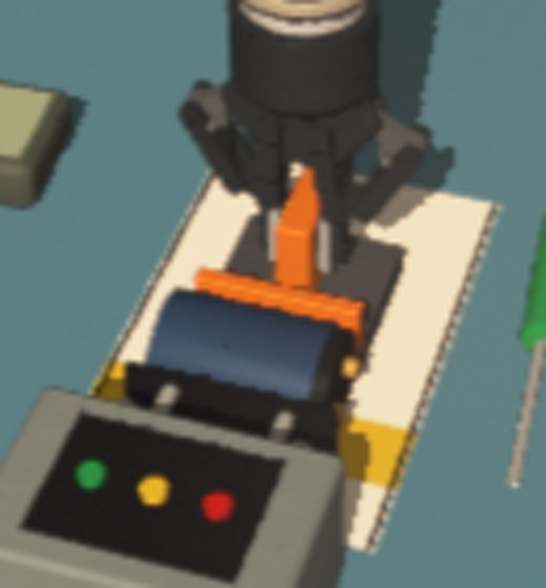

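```bash
cat > bar.py <<'E'
from h import *
def rectf(n,p,z,x0,x1,y0,y1,s):
    # columns: fixture x; rows: fixture y
    c=camera_params(n);K,R,t=c["K"],c["rotation"],c["position"]
    src=np.array([fw(x0,y0,z),fw(x1,y0,z),fw(x0,y1,z),fw(x1,y1,z)])
    q=(src-t)@R@K.T;q=(q[:,:2]/q[:,2:]).astype(np.float32)
    w,h=int((x1-x0)*s),int((y1-y0)*s)
    return cv2.warpPerspective(p,cv2.getPerspectiveTransform(q,np.array([[0,0],[w,0],[0,h],[w,h]],np.float32)),(w,h),flags=cv2.INTER_CUBIC)
def show(tags,name):
    ims=[]
    for n in("top","side"):
        ims.append(np.hstack([rectf(n,np.load(f"{n}{t}.npz")['p'],.053,.0,.07,-.08,.08,2400) for t in tags]))
    im=np.vstack(ims);f=min(800/im.shape[1],600/im.shape[0]);cv2.imwrite(f"pics/{name}.png",cv2.resize(im,None,fx=f,fy=f,interpolation=cv2.INTER_AREA)[:,:,::-1])
if __name__=="__main__":
    import sys;show(sys.argv[2:],sys.argv[1])
E
python3 bar.py bar5 0 3 4 5
```

```text
(no output)
```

View pics/bar5.png

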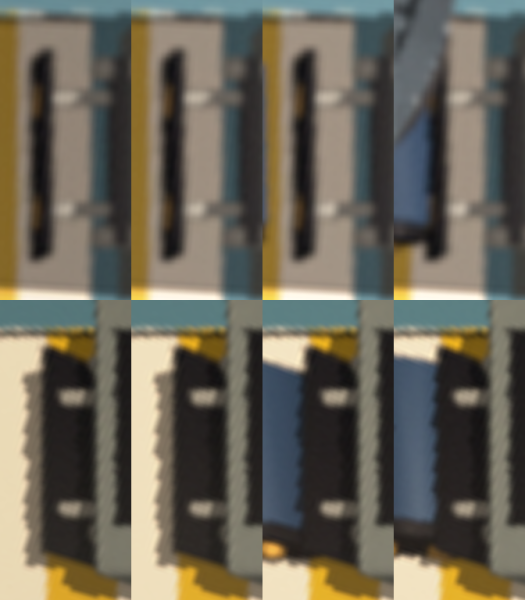

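```bash
cat >> bar.py <<'E'
def edge(tag,rows=((-.054,-.038),(-.02,.015)),n="top",lo=.02,hi=.04):
    s=4000;p=np.load(f"{n}{tag}.npz")['p'];r=rectf(n,p,.053,.0,.07,-.08,.08,s).astype(float).mean(2)
    out=[]
    for a,b in rows:
        for y in np.arange(a,b,.001):
            l=cv2.GaussianBlur(r[int((y+.08)*s)][None],(0,0),3)[0]
            seg=l[int(lo*s):int(hi*s)];g=np.gradient(seg);g[g<0]=0;k=np.argmax(g);w=slice(max(0,k-12),k+13)
            out.append(lo*1e3+(np.arange(len(seg))[w]*g[w]).sum()/g[w].sum()/s*1e3)
    return np.median(out),np.std(out)
E
python3 - <<'E'
from bar import *
for R in (((-.050,-.040),),((-.018,.005),),((-.018,.018),)):
    print([ (t,np.round(edge(t,R),2)) for t in "0345"])
E
```

```text
[('0', array([27.92,  0.22])), ('3', array([27.87,  0.09])), ('4', array([27.89,  0.08])), ('5', array([29.44,  0.14]))]
[('0', array([27.6 ,  0.28])), ('3', array([27.62,  0.29])), ('4', array([27.6 ,  0.27])), ('5', array([28.27,  0.24]))]
[('0', array([27.65,  0.25])), ('3', array([27.67,  0.27])), ('4', array([27.67,  0.26])), ('5', array([28.31,  0.22]))]
```

```bash
python3 - <<'E'
from bar import *
for R in (((-.050,-.045),),((-.045,-.04),),((-.037,-.034),),((-.018,-.01),),((-.01,0),),((0,.01),),((.01,.018),),((.036,.043),),((.043,.05),)):
    print(R,[ (t,np.round(edge(t,R),2)) for t in "345"])
E
```

```text
((-0.05, -0.045),) [('3', array([27.84,  0.11])), ('4', array([27.85,  0.1 ])), ('5', array([29.43,  0.09]))]
((-0.045, -0.04),) [('3', array([27.89,  0.03])), ('4', array([27.89,  0.04])), ('5', array([29.55,  0.09]))]
((-0.037, -0.034),) [('3', array([2.787e+01, 1.000e-02])), ('4', array([2.787e+01, 1.000e-02])), ('5', array([28.84,  0.08]))]
((-0.018, -0.01),) [('3', array([27.77,  0.1 ])), ('4', array([27.83,  0.17])), ('5', array([28.44,  0.16]))]
((-0.01, 0),) [('3', array([27.5 ,  0.26])), ('4', array([27.58,  0.25])), ('5', array([27.93,  0.18]))]
((0, 0.01),) [('3', array([27.3 ,  0.28])), ('4', array([27.41,  0.25])), ('5', array([28.28,  0.14]))]
((0.01, 0.018),) [('3', array([27.77,  0.05])), ('4', array([27.78,  0.07])), ('5', array([28.35,  0.13]))]
((0.036, 0.043),) [('3', array([27.89,  0.07])), ('4', array([27.76,  0.06])), ('5', array([28.16,  0.08]))]
((0.043, 0.05),) [('3', array([27.64,  0.1 ])), ('4', array([27.6 ,  0.14])), ('5', array([27.89,  0.09]))]
```

```bash
python3 - <<'E'
from step import *
z=.0600
move_l(fw(-.0945,0,z),feed=.02);sleep(.15);f=F();print(f@FX,f[2],fl(sense()["position"])*1e3)
for k in range(14):
    f=F()
    if f[2]>-1.5: break
    z-=.0006 if f[2]<-8 else .0003
    move_l(fw(-.0945,0,z),feed=.02)
    print(round(z*1e3,2),f@FX,f[2],sense()["position"][2],sense()["time_s"])
f=F();print(f@FX,f@FY,f[2],fl(sense()["position"])*1e3,sense()["ft_torque"],sense()["time_s"])
shot("top","6");shot("side","6")
from bar import *
print(edge("6",((-.018,.018),)))
E
```

```text
0.26796517379036616 -8.865924113710768 [-9.41234137e+01 -2.11494027e-02  6.00090537e+01]
59.4 0.49152143134166715 -8.488810784185283 0.059326594449030885 19.2083
58.8 0.15683233331439353 -9.243931723000195 0.05874252682033119 19.5417
58.2 0.28225617412319226 -8.80410130504212 0.058169164287488306 19.875
57.6 0.3846874482599329 -8.831107227538102 0.05754485280492129 20.2083
57.0 0.06697066185387376 -9.003848105520392 0.05695667448810238 20.5417
56.4 -0.21408402866689658 -8.68901512361182 0.056395012675353864 20.875
55.8 -0.06495024986711749 -8.592864939967395 0.05625635643579432 21.2083
-0.7250492211261637 3.6053666237390387 1.1976048792072302 [-9.45490517e+01  9.11658205e-02  5.62175758e+01] [-0.19425346  0.51495795  0.03085977] 21.375
(np.float64(27.651074572084816), np.float64(0.2707014070427556))
```

```bash
python3 - <<'E'
from step import *
z=.05588
x=-.094
for i in range(9):
    move_l(fw(x,0,z),feed=.02); sleep(.05); f=F();s=sense();q=fl(s["position"])*1e3
    print(f"{x*1e3:.2f} act {q[0]:.2f} {q[1]:.2f} F {f@FX:.2f} lat {f@FY:.2f} z {f[2]:.2f} T {s['ft_torque'].round(2)} t {s['time_s']:.1f}")
    x+=.0005
shot("top","7");shot("side","7")
from bar import *
print(edge("7",((-.018,.018),)))
E
```

```text
-94.00 act -94.50 0.09 F -2.52 lat 4.51 z 4.32 T [-0.38  0.71 -0.02] t 21.9
-93.50 act -94.49 0.07 F -3.68 lat 4.77 z 4.58 T [-0.51  0.67  0.07] t 22.2
-93.00 act -94.47 0.06 F -4.52 lat 4.89 z 4.96 T [-0.72  0.66  0.03] t 22.6
-92.50 act -94.42 0.09 F -5.62 lat 4.91 z 5.40 T [-0.9   0.73  0.01] t 23.0
-92.00 act -94.32 0.14 F -6.52 lat 4.92 z 6.43 T [-1.08  0.74  0.04] t 23.4
-91.50 act -94.29 0.12 F -7.63 lat 5.13 z 6.60 T [-1.22  0.76 -0.02] t 23.8
-91.00 act -94.21 0.15 F -8.02 lat 5.13 z 6.99 T [-1.39  0.79 -0.04] t 24.2
-90.50 act -94.14 0.16 F -8.55 lat 5.22 z 8.33 T [-1.53  0.8  -0.05] t 24.5
-90.00 act -94.05 0.19 F -9.86 lat 5.44 z 8.21 T [-1.74  0.89 -0.04] t 24.9
(np.float64(27.678492400861863), np.float64(0.2546960175950062))
```

```bash
python3 - <<'E'
from step import *
from bar import *
z=.0570
move_l(fw(-.0945,0,z),feed=.02)
for i,x in enumerate([-.094,-.093,-.0925,-.092,-.0915,-.091,-.0905,-.090,-.0895,-.089]):
    move_l(fw(x,0,z),feed=.02); sleep(.05); f=F();s=sense();q=fl(s["position"])*1e3
    print(f"{x*1e3:.2f} act {q[0]:.2f} {q[1]:.2f} z{q[2]:.2f} F {f@FX:.2f} lat {f@FY:.2f} z {f[2]:.2f} T {s['ft_torque'].round(2)} t {s['time_s']:.1f}")
    if f@FX<-7: break
shot("top","8");shot("side","8")
print(edge("8",((-.018,.018),)))
E
```

```text
-94.00 act -93.81 0.03 z56.91 F 0.53 lat -0.04 z -9.07 T [-0.07 -0.03  0.02] t 25.8
-93.00 act -93.01 -0.02 z57.03 F -0.36 lat 0.07 z -8.71 T [-0.08 -0.02 -0.  ] t 26.2
-92.50 act -92.52 0.01 z56.99 F -0.39 lat -0.20 z -8.73 T [-0.04  0.02 -0.01] t 26.6
-92.00 act -92.00 -0.01 z57.00 F 0.09 lat -0.01 z -8.54 T [-0.1  -0.09 -0.01] t 26.9
-91.50 act -91.67 0.00 z57.00 F -0.98 lat 0.32 z -8.73 T [-0.21  0.01  0.02] t 27.3
-91.00 act -91.62 0.02 z57.03 F -3.21 lat 0.30 z -6.97 T [-0.83  0.06  0.  ] t 27.7
-90.50 act -91.37 0.01 z57.08 F -4.94 lat 0.68 z -5.63 T [-1.03  0.23  0.07] t 28.1
-90.00 act -91.00 -0.02 z57.07 F -5.44 lat 0.21 z -5.88 T [-1.08  0.16  0.07] t 28.5
-89.50 act -90.74 -0.07 z57.08 F -6.19 lat -0.08 z -5.77 T [-1.2   0.1   0.13] t 28.9
-89.00 act -90.45 -0.04 z57.09 F -6.21 lat 0.50 z -5.42 T [-1.31  0.12  0.08] t 29.2
(np.float64(28.69240331185733), np.float64(0.2631408345159437))
```

Contact is at grip x = −91.65 mm. The bar edge in the image has moved 1.0 mm, which agrees with the TCP travel past contact. So I'll set the bar by deflection: 5 N is about 3.3 mm. I overshoot a little, then relax the rubbing.

```bash
python3 - <<'E'
from step import *
from bar import *
z=.0570
def go(x,z):
    move_l(fw(x,0,z),feed=.02); sleep(.05); f=F();s=sense();q=fl(s["position"])*1e3
    print(f"{x*1e3:.2f} act {q[0]:.2f} {q[1]:.2f} z{q[2]:.2f} d {q[0]+91.65:.2f} F {f@FX:.2f} lat {f@FY:.2f} z {f[2]:.2f} T {s['ft_torque'].round(2)} t {s['time_s']:.1f}")
    return q[0]
x=-.0885
while x<-.083:
    if go(x,z)>-88.0: break
    x+=.0006
shot("top","9");shot("side","9")
print(x,edge("9",((-.018,.018),)))
E
python3 bar.py bar9 4 8 9
```

```text
-88.50 act -90.16 -0.04 z57.06 d 1.49 F -6.67 lat 0.36 z -5.00 T [-1.36  0.16  0.08] t 29.7
-87.90 act -89.77 -0.06 z57.08 d 1.88 F -7.36 lat 0.09 z -4.92 T [-1.54  0.16  0.11] t 30.1
-87.30 act -89.47 -0.06 z57.09 d 2.18 F -8.04 lat 0.46 z -4.89 T [-1.61  0.09  0.08] t 30.5
-86.70 act -89.12 -0.06 z57.08 d 2.53 F -8.52 lat 0.52 z -4.82 T [-1.7   0.15  0.13] t 30.9
-86.10 act -88.84 -0.06 z57.10 d 2.81 F -8.95 lat 0.38 z -4.13 T [-1.84  0.18  0.15] t 31.3
-85.50 act -88.51 -0.07 z57.09 d 3.14 F -9.89 lat -0.14 z -4.25 T [-1.9   0.23  0.12] t 31.6
-84.90 act -88.19 -0.08 z57.10 d 3.46 F -10.04 lat 0.31 z -3.92 T [-2.03  0.2   0.15] t 32.0
-84.30 act -87.90 -0.09 z57.12 d 3.75 F -10.60 lat 0.35 z -3.46 T [-2.17  0.23  0.18] t 32.4
-0.08429999999999997 (np.float64(31.13845660792018), np.float64(0.2202954974760469))
```

View pics/bar9.png

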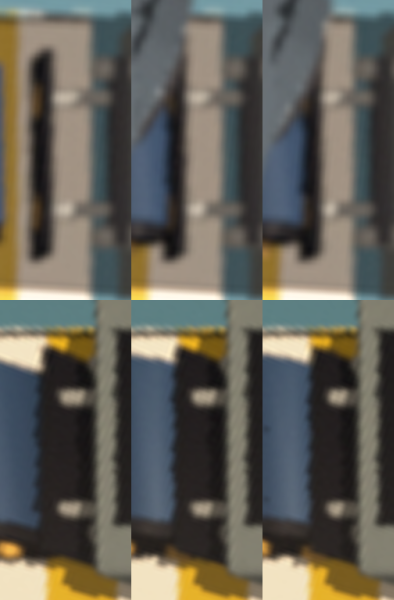

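```bash
python3 - <<'E'
from step import *
from bar import *
z=.0570
x=-.0849
for i in range(9):
    move_l(fw(x,0,z),feed=.02); sleep(.05); f=F();s=sense();q=fl(s["position"])*1e3
    print(f"{x*1e3:.2f} act {q[0]:.2f} {q[1]:.2f} d {q[0]+91.65:.2f} F {f@FX:.2f} z {f[2]:.2f} T {s['ft_torque'].round(2)} t {s['time_s']:.1f}")
    if f@FX>-6.2: break
    x-=.0006
shot("top","10");shot("side","10")
print(x,edge("10",((-.018,.018),)))
E
```

```text
-84.90 act -87.89 -0.04 d 3.76 F -9.33 z -4.40 T [-1.98  0.18  0.15] t 32.9
-85.50 act -87.93 -0.06 d 3.72 F -8.32 z -4.75 T [-1.67  0.16  0.09] t 33.3
-86.10 act -88.03 -0.07 d 3.62 F -7.01 z -5.76 T [-1.53  0.13  0.08] t 33.7
-86.70 act -87.99 -0.06 d 3.66 F -5.87 z -6.36 T [-1.31  0.08  0.04] t 34.0
-0.08670000000000001 (np.float64(31.131150299766517), np.float64(0.21959539415631443))
```

The relaxing worked: deflection held at about 3.5 mm (bar about 5.2 N) while the chock force dropped to 5.9 N. Lowering the chock now and handing the load over to its foot before letting go.

```bash
python3 - <<'E'
from step import *
from bar import *
x=-.0867;z=.0570
def rep(l):
    f=F();s=sense();q=fl(s["position"])*1e3
    print(f"{l} act {q[0]:.2f} {q[1]:.2f} z {q[2]:.2f} d {q[0]+91.65:.2f} F {f@FX:.2f} lat {f@FY:.2f} z {f[2]:.2f} T {s['ft_torque'].round(2)} t {s['time_s']:.1f}")
    return f
for z in(.0566,.0563,.0561,.0559,.0557,.0555,.0553):
    move_l(fw(x,0,z),feed=.02);sleep(.05);f=rep(f"z{z*1e3:.1f}")
    if f[2]>-.5: break
shot("top","11");shot("side","11");print(z,edge("11",((-.018,.018),)))
E
```

```text
z56.6 act -88.14 -0.07 z 56.63 d 3.51 F -6.23 lat -0.08 z -5.61 T [-1.27  0.15  0.11] t 34.5
z56.3 act -88.22 -0.09 z 56.46 d 3.43 F -6.49 lat 0.76 z -4.54 T [-1.37  0.24  0.09] t 34.9
z56.1 act -88.21 -0.09 z 56.40 d 3.44 F -6.74 lat 0.81 z -3.04 T [-1.3   0.27  0.07] t 35.3
z55.9 act -88.25 -0.09 z 56.35 d 3.40 F -7.19 lat 1.64 z -1.76 T [-1.29  0.34  0.1 ] t 35.7
z55.7 act -88.25 -0.05 z 56.32 d 3.40 F -7.04 lat 2.16 z -0.04 T [-1.25  0.49  0.12] t 36.1
0.0557 (np.float64(30.96669920991177), np.float64(0.22948186983791835))
```

```bash
python3 - <<'E'
from step import *
from bar import *
z=.0557
for x in(-.0872,-.0877,-.0882,-.0887,-.0892):
    move_l(fw(x,0,z),feed=.02);sleep(.05)
    f=F();s=sense();q=fl(s["position"])*1e3
    print(f"{x*1e3:.1f} act {q[0]:.2f} {q[1]:.2f} z {q[2]:.2f} d {q[0]+91.65:.2f} F {f@FX:.2f} lat {f@FY:.2f} z {f[2]:.2f} T {s['ft_torque'].round(2)} t {s['time_s']:.1f}")
    if f@FX>-1.5: break
shot("top","12");shot("side","12");print(x,edge("12",((-.018,.018),)))
E
```

```text
-87.2 act -88.28 -0.07 z 56.31 d 3.37 F -6.24 lat 1.90 z -0.81 T [-1.09  0.39  0.08] t 36.5
-87.7 act -88.34 -0.04 z 56.28 d 3.31 F -5.23 lat 2.09 z -0.73 T [-0.99  0.46  0.02] t 36.9
-88.2 act -88.34 -0.03 z 56.26 d 3.31 F -4.99 lat 2.89 z 1.30 T [-0.87  0.47  0.01] t 37.3
-88.7 act -88.38 -0.05 z 56.24 d 3.27 F -3.64 lat 3.91 z 4.05 T [-0.63  0.67 -0.01] t 37.7
-89.2 act -88.43 0.01 z 56.22 d 3.22 F -1.81 lat 4.89 z 5.87 T [-0.31  0.71 -0.05] t 38.1
-0.0892 (np.float64(30.946070005688078), np.float64(0.2592184646426758))
```

```bash
python3 - <<'E'
from step import *
from bar import *
def rep(l):
    f=F();s=sense();q=fl(s["position"])*1e3
    print(f"{l} act {q[0]:.2f} {q[1]:.2f} z {q[2]:.2f} d {q[0]+91.65:.2f} F {f@FX:.2f} lat {f@FY:.2f} z {f[2]:.2f} t {s['time_s']:.1f}");return f
x=-.0890;y=0;z=.0557
for k in range(4):
    f=rep(k)
    if abs(f@FY)<1.2 and abs(f[2])<2: break
    y+=np.clip((f@FY)*.0003,-.0008,.0008); z+=np.clip((f[2]+0)*.00005,-.0003,.0003)
    move_l(fw(x,y,z),feed=.02);sleep(.1)
rep("end")
shot("top","13");print(y,z,edge("13",((-.018,.018),)))
E
```

```text
0 act -88.39 -0.00 z 56.22 d 3.26 F -1.66 lat 5.06 z 5.70 t 38.3
1 act -88.42 0.08 z 56.20 d 3.23 F -0.49 lat 0.92 z 0.71 t 38.7
end act -88.38 0.11 z 56.17 d 3.27 F -0.17 lat 0.68 z 0.43 t 38.8
0.0008 0.05598488451667372 (np.float64(31.029149446237188), np.float64(0.229077090299017))
```

All loads on the gripper are near zero and the bar is still 3.3 mm in. Releasing and lifting straight up.

```bash
python3 - <<'E'
from step import *
from bar import *
command_gripper(.05)
s=sense();print(s["finger_gap"],fl(s["position"])*1e3,s["wrist_force"].round(2))
P=s["position"].copy()
r=move_l(P+[0,0,.03],feed=.05,until_force=6);print(r)
p,d,W=shot("top","14");print(edge("14",((-.018,.018),)),sense()["time_s"])
move_l(P+[0,0,.16],feed=.15)
movep(fw(-.30,.0,.25),att(FX,-1))
p,d,W=shot("top","15");crop(p,150,270,120,360,3.3,"top15c")
p,d,W=shot("side","15");crop(p,200,340,200,330,4.2,"side15c")
print(edge("15",((-.018,.018),)),sense()["time_s"])
for R in(((-.05,-.04),),((-.018,.018),),((.036,.05),)): print(R,edge("3",R),edge("15",R))
E
python3 bar.py bar15 3 13 15
```

```text
0.05006564270305066 [-88.95126333   0.77042942  55.99069359] [-0.35  0.52  0.36]
False
(np.float64(30.793685314242246), np.float64(0.23610598987325276)) 40.025
(np.float64(30.791925985725264), np.float64(0.28129131813106156)) 42.0083
((-0.05, -0.04),) (np.float64(27.87282194305031), np.float64(0.08516588571010585)) (np.float64(30.976679042382543), np.float64(0.10358137172375556))
((-0.018, 0.018),) (np.float64(27.67417187654192), np.float64(0.2715643326884441)) (np.float64(30.791925985725264), np.float64(0.28129131813106156))
((0.036, 0.05),) (np.float64(27.79814828548833), np.float64(0.12918374088627047)) (np.float64(30.605798534074953), np.float64(0.21144440755223273))Traceback (most recent call last):
  File "bar.py", line 15, in <module>
    import sys;show(sys.argv[2:],sys.argv[1])
               ~~~~^^^^^^^^^^^^^^^^^^^^^^^^^^
  File "bar.py", line 12, in show
    ims.append(np.hstack([rectf(n,np.load(f"{n}{t}.npz")['p'],.053,.0,.07,-.08,.08,2400) for t in tags]))
                                  ~~~~~~~^^^^^^^^^^^^^^^
    fid = stack.enter_context(open(os.fspath(file), "rb"))
                              ~~~~^^^^^^^^^^^^^^^^^^^^^^^
FileNotFoundError: [Errno 2] No such file or directory: 'side13.npz'
```

View pics/top15c.png

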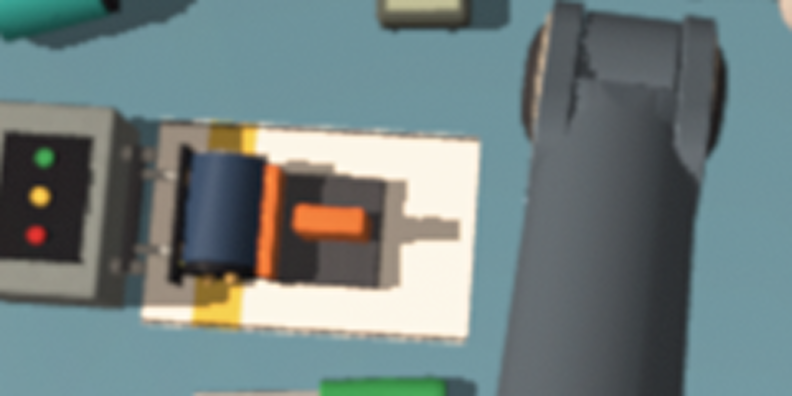

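View pics/side15c.png

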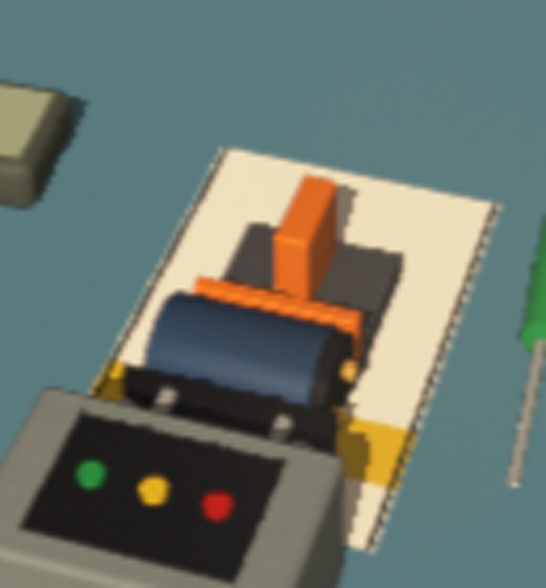

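```bash
python3 - <<'E'
from h import *
from bar import *
p,d,W=shot("top","16");print(edge("16",((-.018,.018),)))
h=cv2.cvtColor(p,cv2.COLOR_RGB2HSV)
s=(W[...,2]>.025)&(W[...,2]<.075)
L=(W-O);X=L@FX;Y=L@FY;m=s&(X>-.05)&(X<.022)&(np.abs(Y)<.06)&(h[...,0]>100)&(h[...,0]<130)
print("cap blue x range",np.percentile(X[m],[1,99])*1e3, "y",np.percentile(Y[m],[1,99])*1e3)
a=np.load("top0.npz")['p'].astype(int);b=p.astype(int);D=(np.abs(a-b).max(2)>60).astype(np.uint8);n,_,st,_=cv2.connectedComponentsWithStats(D)
print([tuple(int(v) for v in x) for x in st[1:] if x[4]>15])
finish_job();print(sense()["time_s"])
E
```

```text
(np.float64(30.79837313964658), np.float64(0.3037173985325318))
cap blue x range [-32.77336797  21.07027629] y [-45.54183303  41.20682341]
[(288, 150, 92, 123, 3470), (328, 155, 12, 33, 140), (278, 159, 6, 31, 84), (450, 193, 56, 46, 1477), (177, 195, 89, 46, 2835), (404, 195, 28, 9, 112), (413, 202, 27, 29, 566), (390, 204, 11, 11, 31), (390, 216, 15, 25, 91), (419, 232, 13, 11, 102), (503, 240, 43, 22, 770), (490, 263, 70, 64, 2609), (315, 265, 12, 21, 108), (253, 284, 85, 136, 4658), (510, 328, 21, 18, 238), (536, 341, 15, 4, 41), (373, 346, 182, 47, 1812), (426, 353, 134, 67, 3415), (344, 382, 27, 11, 174), (248, 395, 19, 12, 84), (219, 403, 9, 11, 33), (245, 403, 21, 17, 233)]
the job is handed in; nothing more can be done
the job is handed in; nothing more can be done
```

The big capacitor is on the yellow mark, pressed squarely against the contact bar, with the chock standing right behind it. I handed the job in at about 42 s. I picked up the chock by its fin, turned it to face along the lane and rolled the capacitor to the bar without the gripper touching it. For the press I carried the chock just off the mat. I pushed slightly past the target and eased back, then lowered the chock, shifted the load onto its foot and released it.

**Last checks**
- **Bar force:** the bar is pushed in 3.1 mm. By the given spring figures that is about 4.7 N. It read the same in three pictures after release.
- **Peak force:** at its deepest the bar went in about 3.5 to 3.8 mm, or roughly 5.5 N. The chock push peaked at 10.6 N, so the bar stayed under 12 N.
- **Squareness and position:** the bar's two ends moved within about 0.3 mm of each other. The capacitor's centre is a few millimetres from the mark's centre.

**What disagreed**
- **Rubbing:** while pushing, the chock gave 3 to 5 N more than the bar got, not the 1 to 2 N described. I therefore set the force by how far the bar moved, not by the wrist force.
- **Measurement errors:** the two cameras disagreed by 2 to 3 mm on the fixture's position. The chock's offset in the grip was also uncertain by about 3 mm. I found the bar by touch instead.
- **Bystanders:** I did not re-measure each one. The before-and-after picture comparison was cluttered by the arm and its shadow, but the gripper and chock never went near them.

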